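Load the cartridge organizer on the bookcase shelf

ROBOT

A 6-joint arm with a two-finger parallel gripper is mounted at the origin on the work surface. World frame = base frame: x ahead of the robot, y to its left, z up, the work surface at z = 0. Lengths are in m, angles in rad, forces in N, time in s.
With the tool pointing down it reaches from about 0.375 to 0.925 m from the base axis. Payload 5.7 kg.
Tool frame: the origin (TCP) lies midway between the tips of the shut fingers; the grasp point (between the pads) lies 19 mm behind it; z points along the fingers, y is the line along which they close (so a half turn about z gives the same grasp; the last joint's range is limited). The gripper opens to 88 mm and grips with 3 to 60 N. Pads are 20 mm wide; open, the fingers measure 115 mm over their backs; the gripper's body (75 mm by 178 mm) begins 61 mm behind the grasp point.
Start: joints at [-1.35, 0.359, 1.51, -0, 1.272, -0.115], TCP at [0.198, -0.566, 0.223] pointing down, gripper open.
Joint ranges: [-2.97, 2.97], [-1.01, 2.36], [0.21, 2.38], [-0.96, 4.11], [0.2, 2.71], [-2.98, 2.98]. Speed limits (rad/s): [2.39, 2.39, 3.14, 3.14, 3.14, 3.14].

INTERFACE

Orientations are given as a unit quaternion [x, y, z, w].
In Python, from bench import move_ptp, servo_line, goto_joints, move_gripper, sleep, inverse_kinematics, capture, PlanningError, close_job, spot_in, silhouettes, current_clock, current_joint_pos, current_qvel, current_joint_torque, current_position, current_orientation, current_force, current_torque, current_finger_gap, current_grip_force gives the robot as it stands. Calls block until the motion is done:
- move_ptp(position, orientation): joint-space move of the TCP to a pose.
- servo_line(position, orientation=None, rate=0.15, contact_N=None): straight line of the TCP; orientation=None keeps the orientation; rate is the mean speed in m/s. With contact_N (N) it stops when the force on the tool has changed by that much, and returns True; else False.
- goto_joints(angles): joint-space move.
- move_gripper(opening): finger opening in m; the grip force is fixed at half the most; returns when the fingers have stopped.
- sleep(seconds).
- inverse_kinematics(position, orientation): joint angles nearest the present ones, or None.
- capture(name): name is "scene" or "side" or "wrist"; returns a dict with "image" (384x512x3 uint8, blue, green, red), "range_z" (384x512 float32, m along the optical axis (not along the pixel's ray), 0 where there is no reading), "intrinsics" (3x3 intrinsics, pixels), "k1" (the pictures are not rectified: a ray, as slopes to the right and down, at radius r is drawn at 1 + k1 r^2 times it, then the intrinsics apply), "R" (3x3) and "t" (3): a world point X has camera coordinates R X + t. Camera axes: x right, y down, z forward; pixel columns grow to the right and rows downward; lengths in m; the calibration is good to about 2 mm. A picture is of the moment at which its call begins.
A pose or a line that the arm cannot do raises PlanningError and nothing moves.
- close_job(): hands the job in; it is judged then, once.
Trained networks look in the newest picture that a camera, given by its name, has taken for a name from the list of things; names that differ only in an ending like _2 or _b are one class to them, and where a whole thing is asked for, a point or a joint stands for the part that bears it (a point fixed in the world has none). Each returns a list of dicts, best first, with "conf" (0 to 1); they miss things now and then, are a little off and sometimes report something else, mostly with a low value. They report only what shows in the picture. A call takes as long as a camera call. They do not tell look-alikes from the thing itself.
- spot_in(camera, query): "xy" ([column, row] in pixels, amid what is visible of it).
- silhouettes(camera, query): "region" (384x512 bool, what is visible of it) and "xy" ([column, row] in pixels, amid what is visible of it).
Readings, each from a call of its own:
- current_clock(): time.
- current_joint_pos(): joint angles.
- current_qvel(): joint speeds.
- current_joint_torque(): joint torques, N m.
- current_position(): TCP position.
- current_orientation(): TCP orientation.
- current_force(): force on the tool from outside, world axes, zero at the start.
- current_torque(): the same for the moment, N m.
- current_finger_gap(): finger opening in m.
- current_grip_force(): force on a finger pad.
Only numpy, scipy, OpenCV 4.12 (cv2) and the standard library are available. Lean on these libraries where they do the work, as an engineer would, in place of code of your own. Each camera call takes 0.05 s, during which the arm holds its last target. There are 200 camera calls.

TASK

First switch the lamp on: push its spring paddle fully over to your left, hold it there for about a second and let it spring back to the middle; then, with the hook tool, draw the charcoal organizer all the way out from under the riser by its steel loop, your hand touching neither organizer nor riser until it is out. Plug every cartridge standing on the shelf upright and fully home into a socket of its own, and stand the hook in its holder again. With all that done, switch the lamp off by pushing and holding the paddle to your right in the same way, leaving the organizer out and the tin, mug and books undisturbed.

Things in the scene. Friction and masses are not known exactly. Their poses are not given: they have to be found in the camera images.
- riser: Fixed low bamboo riser like a small bridge, 150 (x) x 270 (y) x 92 high: 12 thick roof on two side walls, open at front and back. Origin: centre of its footprint, at shelf level. Its front faces its -x, towards the robot. The charcoal organizer lies under it on hidden slide runners.
- tray (a joint): How far the charcoal organizer is drawn out along the riser's -x: 0 pushed in, 0.15 m at the end stop. Slides stiffly (2 N), stays where left. Organizer: 90 (x) x 236 (y) x 38 high, underside 4 above the shelf, top at 42; pushed in, its front face is 5 behind the riser's front edge and the roof covers all its sockets.
- loop (a point): Centre of the opening of the flat steel pull loop on the organizer's front face, 30 above the shelf. The loop lies level: a square of 8 thick round bar, opening 46 x 46. Pushed in, this centre is 30 in front of the riser's front edge, so the loop is open to above. Axes as the riser's; moves with the organizer.
- socket1 (a point): Centre of the mouth (level with the organizer's top, 42 above the shelf) of socket 1 of four in one row along y, 54 apart, numbered from the robot's left (+y). Hole 53 (x) x 41 (y), 28 deep, flat bottom, 2 mm chamfer round the mouth. Axes as the riser's; moves with the organizer. Any cartridge fits any socket, either way round.
- socket2 (a point): Centre of the mouth (level with the organizer's top, 42 above the shelf) of socket 2 of four in one row along y, 54 apart, numbered from the robot's left (+y). Hole 53 (x) x 41 (y), 28 deep, flat bottom, 2 mm chamfer round the mouth. Axes as the riser's; moves with the organizer. Any cartridge fits any socket, either way round.
- socket3 (a point): Centre of the mouth (level with the organizer's top, 42 above the shelf) of socket 3 of four in one row along y, 54 apart, numbered from the robot's left (+y). Hole 53 (x) x 41 (y), 28 deep, flat bottom, 2 mm chamfer round the mouth. Axes as the riser's; moves with the organizer. Any cartridge fits any socket, either way round.
- socket4 (a point): Centre of the mouth (level with the organizer's top, 42 above the shelf) of socket 4 of four in one row along y, 54 apart, numbered from the robot's left (+y). Hole 53 (x) x 41 (y), 28 deep, flat bottom, 2 mm chamfer round the mouth. Axes as the riser's; moves with the organizer. Any cartridge fits any socket, either way round.
- hook: Loose upright hook tool, 0.16 kg: square wooden handle 24 x 24 (from 8 to 78 above the origin), below it a round black collar 66 across, 8 thick, below that a straight steel shank 10 thick, its lower end turned off into a foot reaching 19 from the axis towards the tool's -x. Origin: centre of the collar's underside; z up. It starts in the holder, collar on the rim.
- hook_tip (a point): On the hook's shank axis at its lower end, at the centre height of the foot: 90 below the hook's origin (the steel ends 5 lower). The foot points to the tool's -x, at the start roughly towards the robot's side (world -x within 0.6 rad).
- holder: Fixed square bamboo tube that holds the hook: outside 70 x 70, inside 54 x 54, rim 105 above the shelf. Origin: centre of its footprint, at shelf level.
- lamp: Fixed desk lamp: white base 160 (x) x 120 (y) x 30 high, a thin post 55 behind the base's centre (its +x) leaning back, 345 tall, with a small shade 90 across, its rim 290 up, 140 back of the base's centre. Origin: centre of the base's underside. At yaw 0 the paddle is on the robot's side.
- paddle (a joint): Lean of the lamp's spring-centred switch paddle, rad: 0 upright (rest), positive towards the lamp's +y (the robot's left), limits +-0.45. Fully over counts as 0.3 or more either way; a push of about 2 N near its top gets there. It springs back to 0 when let go.
- paddle_tip (a point): Centre of the paddle's top edge. The paddle is an upright grey plate 26 (x) x 10 (y) x 60 tall on the lamp's base, 35 in front of the base's centre; it leans about an axis along the lamp's x, 64 below this point (34 above the shelf). Upright, its top is 98 above the shelf.
- cart1: Loose upright cartridge, a plain block 50 (x) x 38 (y) x 72 tall, 0.14 kg, charcoal below and white above. Origin: centre of its underside. Two to four of the cartridges are present; they stand on the shelf. Either half turn is the same.
- cart2: Loose upright cartridge, a plain block 50 (x) x 38 (y) x 72 tall, 0.14 kg, charcoal below and teal above. Origin: centre of its underside. Two to four of the cartridges are present; they stand on the shelf. Either half turn is the same.
- cart3: Loose upright cartridge, a plain block 50 (x) x 38 (y) x 72 tall, 0.14 kg, charcoal below and white above. Origin: centre of its underside. Two to four of the cartridges are present; they stand on the shelf. Either half turn is the same.
- cart4: Loose upright cartridge, a plain block 50 (x) x 38 (y) x 72 tall, 0.14 kg, charcoal below and teal above. Origin: centre of its underside. Two to four of the cartridges are present; they stand on the shelf. Either half turn is the same.
- tin: Bystander: chrome tin 59 across, 48 high, on the riser's roof. Origin: centre of its underside.
- mug: Bystander: blue ceramic mug 80 across, 90 high. Origin: centre of its underside.
- books: Bystander: two stacked books 130 x 180 x 50 high. Origin: centre of the underside.
Mind the look-alikes: they are no part of the job. Leave any purple or red look-alike of the cart2 alone.

How it is judged:
On the way, in this order (a step that is already met when the one before it is completed fails the run):
1. the paddle is held over to the left (0.3 rad or more) for 0.6 s (value of joint paddle above 0.3 rad), for 0.6 s.
2. the paddle is back in the middle (value of joint paddle between -0.08 and 0.08 rad), for 0.2 s.
3. the organizer is drawn out at least 135 mm with the hook in its loop (value of joint tray above 0.135 m and horizontal distance between hook_tip and loop below 0.035 m and height (world z) of hook_tip below 0.03 m), for 0.2 s.
4. with every cartridge home and the hook in its holder, the paddle is held over to the right (-0.3 rad or beyond) for 0.6 s (value of joint paddle below -0.3 rad and horizontal distance between hook and holder below 0.02 m and ((horizontal distance between cart1 and socket1 below 0.005 m and z of cart1 in the frame of socket1 below -0.024 m) or (horizontal distance between cart1 and socket2 below 0.005 m and z of cart1 in the frame of socket2 below -0.024 m) or (horizontal distance between cart1 and socket3 below 0.005 m and z of cart1 in the frame of socket3 below -0.024 m) or (horizontal distance between cart1 and socket4 below 0.005 m and z of cart1 in the frame of socket4 below -0.024 m)) and angle between each of cart1, cart2, cart3, cart4's own z axis and vertical below 0.08 rad and linear speed of each of cart1, cart2, cart3, cart4 below 0.02 m/s and ((horizontal distance between cart2 and socket1 below 0.005 m and z of cart2 in the frame of socket1 below -0.024 m) or (horizontal distance between cart2 and socket2 below 0.005 m and z of cart2 in the frame of socket2 below -0.024 m) or (horizontal distance between cart2 and socket3 below 0.005 m and z of cart2 in the frame of socket3 below -0.024 m) or (horizontal distance between cart2 and socket4 below 0.005 m and z of cart2 in the frame of socket4 below -0.024 m)) and ((horizontal distance between cart3 and socket1 below 0.005 m and z of cart3 in the frame of socket1 below -0.024 m) or (horizontal distance between cart3 and socket2 below 0.005 m and z of cart3 in the frame of socket2 below -0.024 m) or (horizontal distance between cart3 and socket3 below 0.005 m and z of cart3 in the frame of socket3 below -0.024 m) or (horizontal distance between cart3 and socket4 below 0.005 m and z of cart3 in the frame of socket4 below -0.024 m)) and ((horizontal distance between cart4 and socket1 below 0.005 m and z of cart4 in the frame of socket1 below -0.024 m) or (horizontal distance between cart4 and socket2 below 0.005 m and z of cart4 in the frame of socket2 below -0.024 m) or (horizontal distance between cart4 and socket3 below 0.005 m and z of cart4 in the frame of socket3 below -0.024 m) or (horizontal distance between cart4 and socket4 below 0.005 m and z of cart4 in the frame of socket4 below -0.024 m))), for 0.6 s.
At the end, for the whole second after the job is handed in: Each cartridge present sits within 5 mm of a socket's centre, 24 mm or more deep, upright within 0.08 rad, at rest; organizer out over 130 mm; hook upright (0.1 rad) at rest in its holder within 20 mm of centre, collar on the rim; paddle centred within 0.1 rad (value of joint tray above 0.13 m and value of joint paddle between -0.1 and 0.1 rad and horizontal distance between hook and holder below 0.02 m and z of hook in the frame of holder between 0.1 and 0.111 m and angle between hook's own z axis and vertical below 0.1 rad and linear speed of each of hook, cart1, cart2, cart3, cart4 below 0.02 m/s and ((horizontal distance between cart1 and socket1 below 0.005 m and z of cart1 in the frame of socket1 below -0.024 m) or (horizontal distance between cart1 and socket2 below 0.005 m and z of cart1 in the frame of socket2 below -0.024 m) or (horizontal distance between cart1 and socket3 below 0.005 m and z of cart1 in the frame of socket3 below -0.024 m) or (horizontal distance between cart1 and socket4 below 0.005 m and z of cart1 in the frame of socket4 below -0.024 m)) and angle between each of cart1, cart2, cart3, cart4's own z axis and vertical below 0.08 rad and ((horizontal distance between cart2 and socket1 below 0.005 m and z of cart2 in the frame of socket1 below -0.024 m) or (horizontal distance between cart2 and socket2 below 0.005 m and z of cart2 in the frame of socket2 below -0.024 m) or (horizontal distance between cart2 and socket3 below 0.005 m and z of cart2 in the frame of socket3 below -0.024 m) or (horizontal distance between cart2 and socket4 below 0.005 m and z of cart2 in the frame of socket4 below -0.024 m)) and ((horizontal distance between cart3 and socket1 below 0.005 m and z of cart3 in the frame of socket1 below -0.024 m) or (horizontal distance between cart3 and socket2 below 0.005 m and z of cart3 in the frame of socket2 below -0.024 m) or (horizontal distance between cart3 and socket3 below 0.005 m and z of cart3 in the frame of socket3 below -0.024 m) or (horizontal distance between cart3 and socket4 below 0.005 m and z of cart3 in the frame of socket4 below -0.024 m)) and ((horizontal distance between cart4 and socket1 below 0.005 m and z of cart4 in the frame of socket1 below -0.024 m) or (horizontal distance between cart4 and socket2 below 0.005 m and z of cart4 in the frame of socket2 below -0.024 m) or (horizontal distance between cart4 and socket3 below 0.005 m and z of cart4 in the frame of socket3 below -0.024 m) or (horizontal distance between cart4 and socket4 below 0.005 m and z of cart4 in the frame of socket4 below -0.024 m))); the robot touches nothing.
It fails at once if the hand or arm touches the riser or organizer (over 2 N) before the organizer is out (contact force between the arm and riser above 2 N and value of joint tray below 0.13 m).
It fails at once if the tin is moved more than 40 mm (distance of tin from where it was at the start of the episode above 0.04 m).
It fails at once if the mug is moved more than 40 mm (distance of mug from where it was at the start of the episode above 0.04 m).
It fails at once if the books is moved more than 40 mm (distance of books from where it was at the start of the episode above 0.04 m).
Of cart1, cart2, cart3, cart4 only 2 to 4 are there at a start; the rules pass over those that are not, and their reading is None.
At some moment in a run one of cart1, cart2, cart3, cart4 may be knocked a few centimetres aside while the robot is not near it.
It also fails if it takes over 210 s, if anything falls off the work surface, if the arm or the gripper's body presses on something with over 40 N, if the wrist force passes 120 N, or if a joint passes its speed limit or range.

## Working session

There is one attempt and no reset: what is moved stays moved. The work goes in short steps, each a Python script; the robot and the scene stay as the last script left them, time stands still between calls to the robot, and variables do not carry over. Pictures are saved under pics/ and viewed, at most 14 in all, crops included, and the job is handed in when it is done.

```bash
ls; mkdir -p pics
cat > h.py <<'E'
import numpy as np, cv2
from bench import *
from scipy.spatial.transform import Rotation as Rn
def cloud(c):
    """world xyz for each pixel (HxWx3), nan where no depth"""
    z=c["range_z"].astype(float); K=np.array(c["intrinsics"]); h,w=z.shape
    u,v=np.meshgrid(np.arange(w),np.arange(h)); xd=(u-K[0,2])/K[0,0]; yd=(v-K[1,2])/K[1,1]
    x,y=xd.copy(),yd.copy()
    for _ in range(20):
        f=1+c["k1"]*(x*x+y*y); x,y=xd/f,yd/f
    P=np.stack([x*z,y*z,z],-1); P[z<=0]=np.nan
    return (P-np.array(c["t"]))@np.array(c["R"])
def down(yaw):
    """tool z down, tool y axis (closing line) at world angle yaw from +y"""
    return (Rn.from_euler('z',yaw)*Rn.from_euler('x',np.pi)).as_quat()
E
python3 - <<'E'
from h import *
import pickle
for n in("scene","side","wrist"):
    c=capture(n); cv2.imwrite(f"pics/{n}0.png",c["image"]); pickle.dump(c,open(f"/tmp/{n}0.pkl","wb"))
    print(n,c["k1"],np.round(-np.array(c["R"]).T@np.array(c["t"]),3),np.round(np.array(c["R"])[2],2))
a=cv2.imread("pics/scene0.png");b=cv2.imread("pics/side0.png")
cv2.imwrite("pics/both.png",cv2.resize(np.vstack([a,b]),(0,0),fx=.78,fy=.78))
print(current_orientation(),current_clock())
E
```

```text
pics
scene -0.014855574375007815 [ 1.191 -0.261  1.209] [-0.49  0.19 -0.85]
side -0.13235106604731495 [1.417 1.103 1.146] [-0.49 -0.64 -0.59]
wrist 0.030121538123106938 [ 0.27  -0.54   0.384] [-0.27 -0.09 -0.96]
[ 9.85938945e-01  1.67104360e-01 -3.76445967e-05 -7.26128284e-04] 0.15
```

View pics/scene0.png

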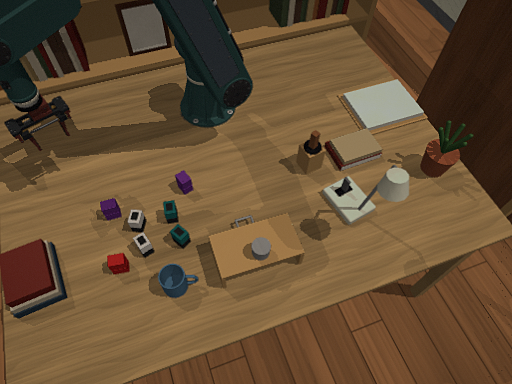

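View pics/side0.png

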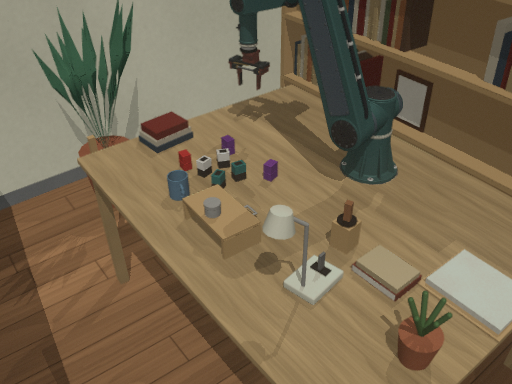

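Scene (seen from the far side): whites at (136,219),(143,243), teals at (170,210),(180,235), look-alikes purple (110,209),(184,182), red (118,263). Riser with tin at (255,245), hook and holder at (311,155), lamp paddle at (345,185).

```bash
cat > loc.py <<'E'
from h import *
def rect(P2):
    r=cv2.minAreaRect((P2*1000).astype(np.float32)); return np.round(r[0],1),np.round(r[1],1),round(r[2],1)
def pts(cs,pred):
    out=[]
    for c in cs:
        P=cloud(c); 
        m=np.isfinite(P[...,2])&pred(P,c["image"].astype(int)); out.append(P[m])
    return out
E
python3 - <<'E'
from loc import *
import pickle
cs=[pickle.load(open(f"/tmp/{n}0.pkl","rb")) for n in("scene","side")]
cl=[cloud(c) for c in cs]
for i,(u,v) in {0:(136,217),1:(143,240),2:(170,207),3:(180,232),4:(110,207),5:(184,180),6:(118,260),7:(255,230),8:(173,272),9:(311,133),10:(350,200),11:(347,181),12:(355,145),13:(30,260)}.items():
    print(i,np.round(cl[0][v,u],3))
# top-slab clustering
for z0,z1 in((.066,.078),(.086,.098),(.026,.034),(.1,.118)):
  for k,P in enumerate(cl):
    m=(P[...,2]>z0)&(P[...,2]<z1)&(P[...,0]>.3)
    n,lab,st,ce=cv2.connectedComponentsWithStats(m.astype(np.uint8),connectivity=4)
    for j in range(1,n):
        if st[j,4]>25:
            q=P[lab==j]; print(z0,"scene side".split()[k],st[j,4],ce[j].astype(int),*rect(q[:,:2]),np.round(np.median(q,0),3), cs[k]["image"][lab==j].mean(0).astype(int))
E
```

```text
0 [ 0.477 -0.386  0.072]
1 [ 0.567 -0.382  0.071]
2 [ 0.475 -0.271  0.066]
3 [ 0.58  -0.264  0.071]
4 [ 0.407 -0.461  0.068]
5 [ 0.385 -0.198  0.068]
6 [ 0.609 -0.47   0.071]
7 [ 0.665 -0.036  0.091]
8 [ 0.687 -0.321  0.029]
9 [ 0.287  0.352 -0.001]
10 [0.639 0.337 0.026]
11 [0.599 0.329 0.096]
12 [0.435 0.462 0.047]
13 [ 0.528 -0.719  0.091]
0.066 scene 28 [430 162] [618.9 668.2] [45.6 10.3] 15.0 [0.619 0.668 0.072] [15 26 53]
0.066 scene 130 [182 177] [ 373.3 -198.6] [50.3 37.8] 15.9 [ 0.375 -0.199  0.071] [95 37 83]
0.066 scene 151 [107 204] [ 395.2 -465.5] [50.2 41.1] 89.8 [ 0.396 -0.466  0.071] [83 29 71]
0.066 scene 149 [169 207] [ 476.6 -274.1] [37.9 52.2] 80.4 [ 0.476 -0.274  0.071] [51 54 21]
0.066 scene 154 [134 216] [ 471.1 -390.2] [39.3 50.3] 66.2 [ 0.472 -0.39   0.071] [100 108 115]
0.066 scene 169 [178 231] [ 577.5 -267.2] [53.2 38.3] 29.3 [ 0.579 -0.267  0.071] [51 55 23]
0.066 scene 168 [141 240] [ 567.1 -387.7] [50.4 37.6] 16.5 [ 0.568 -0.387  0.071] [104 112 119]
0.066 scene 190 [115 259] [ 604.3 -478.4] [50.5 40.7] 82.1 [ 0.604 -0.478  0.071] [ 25  29 145]
0.066 sc
[... 4357 characters left out ...]
 side 31 [49 74] [  795.9 -1618.3] [49.7 44. ] 87.4 [ 0.798 -1.605  0.109] [60 80 53]
0.1 side 38 [69 78] [  725.1 -1486.9] [69.5 46.5] 11.5 [ 0.731 -1.49   0.108] [62 82 55]
0.1 side 49 [87 80] [  662.7 -1385. ] [43.  85.6] 70.1 [ 0.658 -1.381  0.11 ] [50 67 43]
0.1 side 76 [212 213] [749.7 -34.4] [28.5 55.4] 67.2 [ 0.754 -0.028  0.109] [ 90  98 103]
0.1 side 271 [346 222] [428.2 274.9] [72.2 73. ] 8.2 [0.441 0.287 0.111] [49 69 84]
0.1 side 200 [406 326] [614.1 681.3] [79.2 41.8] 6.5 [0.614 0.679 0.102] [ 50  72 114]
0.1 side 59 [431 334] [582.3 739.5] [45.7 19.2] 6.9 [0.583 0.741 0.102] [ 59  85 135]
0.1 side 343 [424 342] [616.1 742.1] [ 67.5 115.5] 52.8 [0.62  0.75  0.102] [ 55  78 125]
```

```bash
python3 - <<'E'
from loc import *
import pickle
cs=[pickle.load(open(f"/tmp/{n}0.pkl","rb")) for n in("scene","side")]
for c in cs:
    P=cloud(c); d=np.hypot(P[...,0]-.43,P[...,1]-.275)
    for a,b in((.118,.178),(.178,.19)):
        q=P[(d<.045)&(P[...,2]>a)&(P[...,2]<b)]; print("handle",a,len(q),*rect(q[:,:2]),np.round(q.mean(0),3))
    q=P[(d<.05)&(P[...,2]>.107)&(P[...,2]<.118)]; print("collar",len(q),np.round(q[:,:2].min(0),3),np.round(q[:,:2].max(0),3)) 
    q=P[(d<.06)&(P[...,2]>.1)&(P[...,2]<.1085)]; print("rim",*rect(q[:,:2])) 
    d=np.hypot(P[...,0]-.597,P[...,1]-.33)
    q=P[(d<.04)&(P[...,2]>.09)&(P[...,2]<.105)]; print("paddle top",len(q),*rect(q[:,:2]))
    q=P[(abs(P[...,0]-.6)<.04)&(abs(P[...,1]+.045)<.05)&(P[...,2]>.02)&(P[...,2]<.045)&(P[...,0]<.63)]; print("loop",len(q),*rect(q[:,:2]))
E
python3 - <<'E'
from h import *
print(current_joint_pos())
for p,a in(((.596,.30,.078),100.7),((.43,.275,.13),0),((.44,-.045,.13),-1.2),((.614,-.048,.25),-1.2)):
  for o in(0,180):
    print(p,a+o,np.round(inverse_kinematics(p,down(np.radians(a+o-90))),2) if inverse_kinematics(p,down(np.radians(a+o-90))) is not None else None)
E
```

```text
handle 0.118 109 [430.8 273.2] [26.1 28.3] 23.2 [0.436 0.27  0.149]
handle 0.178 35 [428.9 274.5] [23.7 23.7] 17.5 [0.43  0.274 0.182]
collar 154 [0.399 0.241] [0.469 0.306]
rim [429.4 275.7] [71.9 73.1] 8.4
paddle top 22 [595.9 331.5] [24.4  9.1] 17.6
loop 68 [591.1 -47.3] [61.3 32.1] 88.3
handle 0.118 133 [433.3 281.2] [21.3 32.3] 56.4 [0.434 0.28  0.149]
handle 0.178 42 [426.7 273.8] [29.2 24.9] 17.5 [0.428 0.275 0.183]
collar 185 [0.39  0.241] [0.466 0.314]
rim [429.3 274.1] [72.5 73.3] 10.0
paddle top 31 [595.4 333.4] [29.  11.7] 14.6
loop 40 [584.9 -47.2] [20.5 58.8] 3.1
[-1.35011204e+00  3.59366169e-01  1.51117816e+00  1.51486522e-06
  1.27250253e+00 -1.15100249e-01]
(0.596, 0.3, 0.078) 100.7 [ 0.36  0.6   1.49 -0.    1.05  1.75]
(0.596, 0.3, 0.078) 280.7 [ 0.36  0.6   1.49  0.    1.05 -1.39]
(0.43, 0.275, 0.13) 0 [ 0.43  0.34  1.81  0.    0.99 -2.71]
(0.43, 0.275, 0.13) 180 [ 0.43  0.34  1.81 -0.    0.99  0.43]
(0.44, -0.045, 0.13) -1.2 [-0.26  0.25  1.95 -0.    0.94  2.9 ]
(0.44, -0.045, 0.13) 178.8 [-0.26  0.25  1.95 -0.    0.94 -0.24]
(0.614, -0.048, 0.25) -1.2 [-0.19  0.36  1.44 -0.    1.34  2.97]
(0.614, -0.048, 0.25) 178.8 [-0.19  0.36  1.44  0.    1.34 -0.17]
```

```bash
cat > paddle.py <<'E'
from h import *
import sys
s=float(sys.argv[1])   # +1 left, -1 right
th=np.radians(10.7); n=np.array([-np.sin(th),np.cos(th)]); tip=np.array([.5955,.3318]); q=down(th+np.pi)
at=lambda d,z: [*(tip+n*d*s),z]
move_gripper(0)
move_ptp(at(-.05,.26),q); servo_line(at(-.05,.08),q,.2)
f0=np.array(current_force())
st=servo_line(at(.012,.08),q,.03,contact_N=6)
f=np.array(current_force())-f0
print("stop",st,"d",np.dot(np.array(current_position())[:2]-tip,n)*s,"F along",f[:2]@n*s,current_clock())
c=capture("side"); P=cloud(c); d=np.hypot(P[...,0]-tip[0],P[...,1]-tip[1])
cv2.imwrite("pics/pad%d.png"%s,cv2.resize(c["image"][200:330,240:400],(0,0),fx=3,fy=3))
sleep(1.0); print("F",(np.array(current_force())-f0)[:2]@n*s)
servo_line(at(-.05,.08),q,.1); sleep(.4)
servo_line(at(-.05,.26),q,.25); print(current_clock())
E
python3 paddle.py 1
```

```text
stop True d 0.009399264566121333 F along -1.9138934064060693 7.6917
F -1.8105931947609577
10.75
```

View pics/pad1.png

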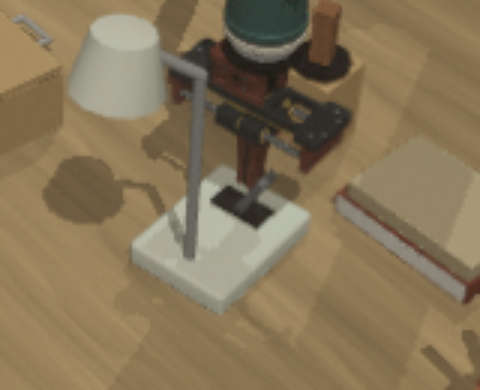

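```bash
python3 - <<'E'
from h import *
import pickle
c=pickle.load(open("/tmp/side0.pkl","rb")); K=np.array(c["intrinsics"])
th=np.radians(10.7); n=np.array([-np.sin(th),np.cos(th)]); x=np.array([np.cos(th),np.sin(th)])
for l in(0,.2,.3,.4,.45):
  o=[]
  for e in(-.013,0,.013):
    p=np.array([.5955,.3318])+n*.064*np.sin(l)+x*e
    X=np.array(c["R"])@np.array([*p,.034+.064*np.cos(l)])+np.array(c["t"]); s=X[:2]/X[2]; s=s*(1+c["k1"]*(s@s))
    o.append(((np.array([K[0,0]*s[0]+K[0,2],K[1,1]*s[1]+K[1,2]])-[240,200])*3).round())
  print(l,*o)
E
python3 - <<'E'
import cv2
a=cv2.imread("pics/pad1.png")[140:230,200:320]
cv2.imwrite("pics/pad1z.png",cv2.resize(a,(0,0),fx=4,fy=4,interpolation=cv2.INTER_CUBIC))
E
```

```text
0 [251. 156.] [243. 163.] [236. 169.]
0.2 [261. 162.] [254. 169.] [246. 176.]
0.3 [266. 166.] [258. 173.] [251. 180.]
0.4 [270. 171.] [263. 177.] [255. 184.]
0.45 [273. 173.] [265. 179.] [258. 186.]
```

View pics/pad1z.png

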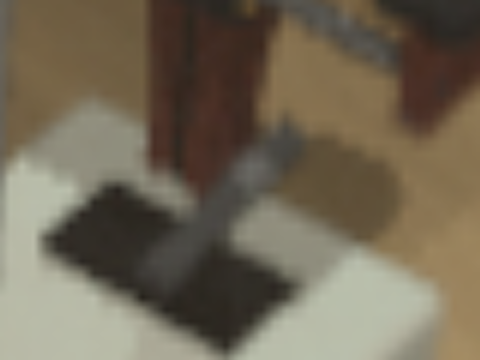

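The paddle's far top corner sits at crop (272,170), which matches a lean of about 0.4, so it was fully over. Next is the hook.

Run:
```python
from h import *
q=down(np.radians(17.5+180-90)); H=[.4293,.2745]
move_gripper(.06)
move_ptp([*H,.27],q); servo_line([*H,.132],q,.15)
move_gripper(0); print(current_finger_gap(),current_grip_force(),current_position())
servo_line([*H,.275],q,.12)
r=np.radians(-1.2); ex=np.array([np.cos(r),np.sin(r)]); ey=np.array([-ex[1],ex[0]])
R=np.array([.712,-.0505]); qr=down(r+np.pi/2)
L=R-.105*ex
move_ptp([*(L+.006*ex),.27],qr)
sleep(.3)
for n in("scene","side"):
    c=capture(n); P=cloud(c); T=np.array(current_position())
    d=np.hypot(P[...,0]-T[0],P[...,1]-T[1])
    z=P[...,2]
    q1=P[(d<.03)&(z>.14)&(z<.225)]; q2=P[(d<.045)&(z>.225)&(z<.255)]
    lo=P[(abs(P[...,0]-L[0])<.045)&(abs(P[...,1]-L[1])<.045)&(z>.02)&(z<.045)&(P[...,0]<.632)]
    print(n,"shank",len(q1),np.round(np.median(q1,0),4),"zmin",q1[:,2].min() if len(q1) else 0,"loop",lo.min(0).round(3),lo.max(0).round(3))
    if n=="side": i=c["image"]; cv2.imwrite("pics/hk.png",cv2.resize(i[110:280,170:350],(0,0),fx=3,fy=3))
print("L",L,current_clock())
```

```text
0.024631746697963218 28.66340909360588 [0.42884361 0.27443376 0.13206251]
scene shank 29 [ 0.6194 -0.0481  0.1679] zmin 0.15284365648766376 loop [ 0.575 -0.078  0.026] [ 0.61  -0.017  0.038]
side shank 61 [ 0.6166 -0.0453  0.1822] zmin 0.14983059470053878 loop [ 0.575 -0.08   0.025] [ 0.596 -0.016  0.04 ]
L [ 0.60702303 -0.04830105] 18.0
```

View pics/hk.png

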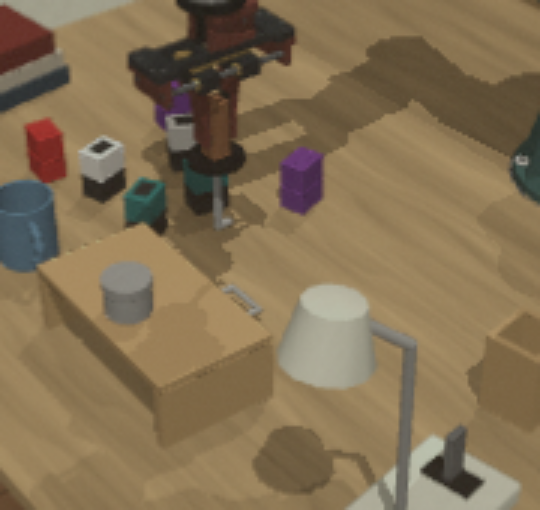

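The hook hangs upright with its foot toward the robot, and the loop is at crop (243,298), as computed.

Run:
```python
from h import *
r=np.radians(-1.2); ex=np.array([np.cos(r),np.sin(r)]); R=np.array([.712,-.0505]); L=R-.1055*ex
at=lambda s,z:[*(L+s*ex),z]
q=down(r+np.pi/2)
print(servo_line(at(.006,.15),q,.12,contact_N=8), servo_line(at(.006,.131),q,.06,contact_N=6),current_position())
print(servo_line(at(-.178,.131),q,.06,contact_N=12),(np.array(current_position())[:2]-L)@ex,current_force(),current_clock())
sleep(.5)
c=capture("scene");P=cloud(c); z=P[...,2]
cv2.imwrite("pics/out.png",cv2.resize(c["image"][130:310,150:360],(0,0),fx=3,fy=3))
m=(z>.034)&(z<.05)&(P[...,0]>.45)&(P[...,0]<.63)&(P[...,1]<.09)&(P[...,1]>-.19)
print(m.sum(), cv2.minAreaRect((P[m][:,:2]*1000).astype(np.float32)), current_position())
```

```text
False False [ 0.61211887 -0.04835363  0.13044566]
True -0.1724959773209152 [ 3.09357545  0.14859521 -1.17798551] 22.6083
1004 ((519.1370239257812, -44.610023498535156), (236.20947265625, 130.82176208496094), 88.06609344482422) [ 0.43409251 -0.04494162  0.13171828]
```

View pics/out.png

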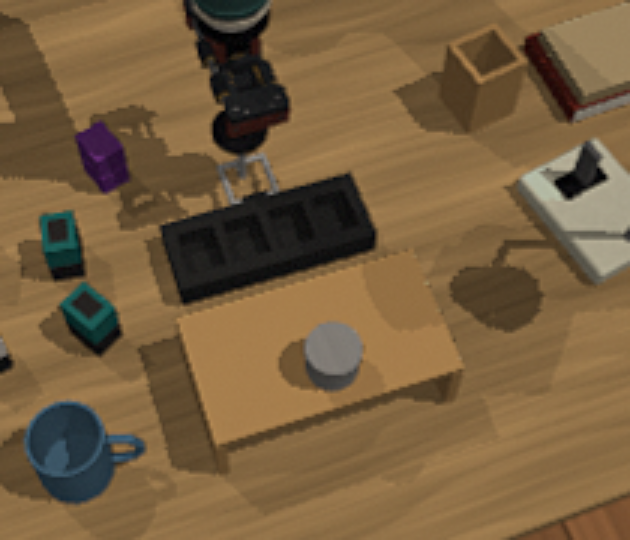

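Organizer is fully out, hook at crop (245,165) in the loop. Returning the hook, then measuring the sockets.

```bash
cat > meas.py <<'E'
from loc import *
def tray(c):
    P=cloud(c); z=P[...,2]
    m=((z>.038)&(z<.047)&(P[...,0]>.478)&(P[...,0]<.62)&(P[...,1]<.09)&(P[...,1]>-.19)).astype(np.uint8)
    n,lab,st,ce=cv2.connectedComponentsWithStats(m); j=1+np.argmax(st[1:,4])
    return P[lab==j]
def carts(c,z0=.066,z1=.078):
    P=cloud(c); z=P[...,2]
    m=((z>z0)&(z<z1)&(P[...,0]>.3)&(P[...,0]<.66)&(P[...,1]<-.17)&(P[...,1]>-.6)).astype(np.uint8)
    n,lab,st,ce=cv2.connectedComponentsWithStats(m,connectivity=4); o=[]
    for j in range(1,n):
        if st[j,4]<60: continue
        b=c["image"][lab==j].mean(0); q=P[lab==j]
        if max(b)<1 or (b[2]-b[1]>25): continue
        kind="purple" if b[1]<.6*b[0] else "ok"
        (x,y),(w,h),a=cv2.minAreaRect((q[:,:2]*1000).astype(np.float32))
        if h>w: a+=90
        a=(a+90)%180-90
        if kind=="ok": o.append((x/1000,y/1000,a,w,h,st[j,4]))
    return o
E
python3 - <<'E'
from meas import *
r=np.radians(-1.2); ex=np.array([np.cos(r),np.sin(r)]); R=np.array([.712,-.0505]); L=R-.1055*ex
at=lambda s,z:[*(L+s*ex),z]
q=down(r+np.pi/2)
servo_line(at(-.15+.006,.131),q,.08); servo_line(at(-.15+.006,.275),q,.15)
qh=down(np.radians(107.5)); H=[.4293,.2748]
move_ptp([*H,.275],qh); servo_line([*H,.15],qh,.15,contact_N=10)
print(servo_line([*H,.129],qh,.03,contact_N=4),current_position())
move_gripper(.06); servo_line([*H,.27],qh,.2)
p=np.array([.45,.12]); move_ptp([.40,.25,.40],qh)
for n in("scene","side"):
    c=capture(n); cv2.imwrite(f"pics/{n}1.png",c["image"]); import pickle; pickle.dump(c,open(f"/tmp/{n}1.pkl","wb"))
    t=tray(c); print(n,len(t),rect(t[:,:2]),np.median(t[:,2]))
    P=cloud(c); d=np.hypot(P[...,0]-.43,P[...,1]-.275); a=P[(d<.045)&(P[...,2]>.178)&(P[...,2]<.19)]; print("handle top",rect(a[:,:2]),a[:,2].max())
    for k in carts(c): print(np.round(k,3))
print(current_clock())
E
```

```text
True [0.42912072 0.27483586 0.13200989]
scene 809 (array([536.5, -45.2]), array([236.6,  95.1]), 87.9) 0.0408972506879058
handle top (array([434.4, 273.8]), array([25.5, 25.6]), 16.7) 0.1860442052901065
[  0.437  -0.374 -26.689  40.84   51.936 148.   ]
[  0.475  -0.274  -9.782  37.846  52.157 148.   ]
[  0.578  -0.267  31.599  50.615  37.43  167.   ]
[  0.567  -0.388  16.306  52.063  37.955 173.   ]
side 444 (array([533.9, -65.5]), array([202.9,  99.6]), 87.1) 0.042324587272062696
handle top (array([432.6, 274.9]), array([28.3, 22.9]), 19.6) 0.18744245032565668
[  0.44   -0.374 -23.083  48.707  50.312  68.   ]
[ 0.567 -0.387  9.022 56.959 44.485 77.   ]
[ 0.477 -0.275  1.779 54.841 42.635 80.   ]
[ 0.577 -0.268 31.563 62.792 44.657 86.   ]
29.8417
```

Run:
```python
from meas import *
import pickle
from scipy.optimize import minimize
sc=pickle.load(open("/tmp/scene1.pkl","rb"))
q=down(np.radians(90-1.5))
# wrist cam sits ~0.08 from axis; look from above
move_ptp([.50,-.045,.33],q); sleep(.3)
w=capture("wrist"); cv2.imwrite("pics/wr.png",w["image"])
pickle.dump(w,open("/tmp/wr.pkl","wb"))
def fit(c):
    P=cloud(c).reshape(-1,3); P=P[np.isfinite(P[:,2])]
    P=P[(abs(P[:,0]-.537)<.07)&(abs(P[:,1]+.045)<.14)]
    hi=P[(P[:,2]>.038)&(P[:,2]<.047)][:,:2]; lo=P[(P[:,2]<.034)&(P[:,2]>.010)][:,:2]
    def cost(p):
        s=0
        cs_,sn=np.cos(p[2]),np.sin(p[2])
        def loc(A): d=A-p[:2]; return d[:,0]*cs_+d[:,1]*sn, -d[:,0]*sn+d[:,1]*cs_
        X,Y=loc(hi); Yh=Y-np.clip(np.round((Y/.054)-.5)+.5,-1.5,1.5)*.054
        pen=np.minimum(.0265-abs(X),.0205-abs(Yh)); e=np.maximum(pen,0)
        e=np.maximum(e,np.maximum(abs(X)-.045,abs(Y)-.118))
        s+=np.minimum(np.maximum(e,0),.005).sum()
        X,Y=loc(lo); k=(abs(X)<.043)&(abs(Y)<.116); X,Y=X[k],Y[k]; Yh=Y-np.clip(np.round((Y/.054)-.5)+.5,-1.5,1.5)*.054
        e=np.maximum(abs(X)-.0265,abs(Yh)-.0205)
        s+=np.minimum(np.maximum(e,0),.005).sum()
        return s/(len(hi)+len(lo))*1e3
    best=min((minimize(cost,[.5365+a,-.0452+b,y],method="Nelder-Mead",options=dict(initial_simplex=np.array([.5365+a,-.0452+b,y])+np.array([[0,0,0],[.004,0,0],[0,.004,0],[0,0,.02]]))) for a in(-.003,0.003) for b in(-.003,.003) for y in(-.04,-.015)),key=lambda r:r.fun)
    print(len(hi),len(lo),np.round(best.x,4),np.degrees(best.x[2]).round(2),best.fun, "zhi",np.median(P[(P[:,2]>.038)&(P[:,2]<.047)][:,2]))
fit(sc); fit(w); print(current_clock())
P=cloud(w); print(np.nanmin(P[...,:2],(0,1)),np.nanmax(P[...,:2],(0,1)))
```

```text
809 774 [ 0.536  -0.0448 -0.0281] -1.61 0.1042158939121309 zhi 0.0408972506879058
7352 4872 [ 0.533  -0.0464 -0.0304] -1.74 0.004132864941585521 zhi 0.041601952162973355
31.4083
[ 0.07566998 -0.46919037] [0.89955749 0.14717522]
```

View pics/wr.png

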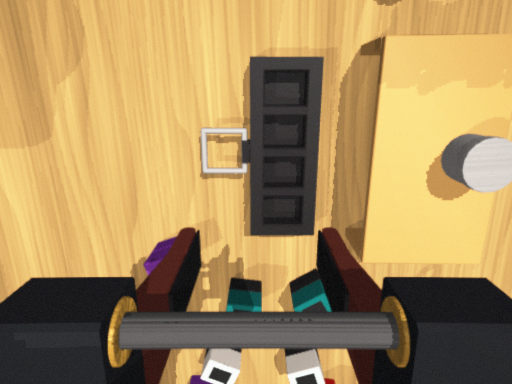

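Wrist view shows the four sockets at columns ~285, rows 88–210; loop at (224,150). Scene and wrist cameras disagree by 3 mm, so I'll average out the wrist calibration with half-turned views.

```bash
cat > fit.py <<'E'
from meas import *
from scipy.optimize import minimize
def fit(c):
    P=cloud(c).reshape(-1,3); P=P[np.isfinite(P[:,2])]
    P=P[(abs(P[:,0]-.537)<.07)&(abs(P[:,1]+.045)<.14)]
    hi=P[(P[:,2]>.038)&(P[:,2]<.047)][:,:2]; lo=P[(P[:,2]<.034)&(P[:,2]>.010)][:,:2]
    def cost(p):
        cs_,sn=np.cos(p[2]),np.sin(p[2])
        def loc(A):
            d=A-p[:2]; X,Y=d[:,0]*cs_+d[:,1]*sn,-d[:,0]*sn+d[:,1]*cs_
            return X,Y,Y-np.clip(np.round(Y/.054-.5)+.5,-1.5,1.5)*.054
        X,Y,Yh=loc(hi); e=np.maximum(np.minimum(.0265-abs(X),.0205-abs(Yh)),np.maximum(abs(X)-.045,abs(Y)-.118))
        s=np.clip(e,0,.005).sum()
        X,Y,Yh=loc(lo); k=(abs(X)<.043)&(abs(Y)<.116)
        return (s+np.clip(np.maximum(abs(X)-.0265,abs(Yh)-.0205)[k],0,.005).sum())/(len(hi)+len(lo))*1e3
    d=np.array([[0,0,0],[.004,0,0],[0,.004,0],[0,0,.02]])
    b=min((minimize(cost,x0,method="Nelder-Mead",options=dict(initial_simplex=np.array(x0)+d)) for x0 in([.533,-.048,-.03],[.539,-.042,-.02],[.535,-.045,-.01])),key=lambda r:r.fun)
    return b.x,b.fun,len(hi),len(lo)
E
python3 - <<'E'
from fit import *
for yaw,x in((0,.44),(np.pi,.64)):
    move_ptp([x,-.045,.33],down(yaw)); sleep(.3)
    w=capture("wrist"); print(np.round(fit(w)[0],4),fit(w)[1:],current_joint_pos().__getitem__(5))
print(current_clock())
E
```

```text
[ 0.533  -0.0464 -0.0316] (np.float64(0.0096895502071631), 8911, 5961) 1.3122921921790862
[ 0.5325 -0.0466 -0.031 ] (np.float64(0.010740544016111653), 9060, 6250) -1.7485059963381222
36.05
```

```bash
cat > cart.py <<'E'
from fit import *
T=np.array([.5328,-.0465]); ty=-.031
def socket(k): y=(1.5-(k-1))*.054; return T+y*np.array([-np.sin(ty),np.cos(ty)])
def wcart(guess,a):
    """wrist-camera pose of the cartridge nearest guess (x,y), yaw a (rad)"""
    up=np.array([-np.sin(a),np.cos(a)])
    move_ptp([*(np.array(guess)-.10*up),.28],down(a+np.pi/2)); sleep(.3)
    P=cloud(capture("wrist")); z=P[...,2]
    m=(z>.066)&(z<.078)&(np.hypot(P[...,0]-guess[0],P[...,1]-guess[1])<.04)
    n,lab,st,_=cv2.connectedComponentsWithStats(m.astype(np.uint8)); q=P[lab==1+np.argmax(st[1:,4])]
    (x,y),(w,h),b=cv2.minAreaRect((q[:,:2]*1000).astype(np.float32))
    if h>w: b+=90
    b=(b+90)%180-90
    print("cart",round(x,1),round(y,1),round(b,1),"size",round(w,1),round(h,1),"z",np.median(q[:,2]).round(4),len(q))
    assert 46<max(w,h)<54 and 35<min(w,h)<42
    return np.array([x,y])/1000,np.radians(b)
def do(guess,a,k):
    c,b=wcart(guess,a); q=down(b+np.pi/2)
    move_gripper(.064); move_ptp([*c,.17],q)
    if servo_line([*c,.036],q,.12,contact_N=8): print("HIT",current_position()); return False
    move_gripper(0); print("gap",round(current_finger_gap(),4))
    servo_line([*c,.18],q,.2)
    s=socket(k); qs=down(ty+np.pi/2)
    move_ptp([*s,.18],qs); servo_line([*s,.09],qs,.15); sleep(.2)
    hit=servo_line([*s,.0505],qs,.03,contact_N=12)
    p=current_position(); print("socket",k,"hit",hit,"z",round(p[2],4),"F",np.round(current_force(),1),current_clock())
    return p[2]<.0535
def release(k):
    s=socket(k); qs=down(ty+np.pi/2); move_gripper(.07); servo_line([*s,.18],qs,.2)
E
python3 - <<'E'
from cart import *
if do([.575,-.268],np.radians(31.5),4): release(4)
E
```

```text
cart 573.4 -267.3 30.1 size 49.4 38.6 z 0.0718 1980
gap 0.0499
socket 4 hit False z 0.0506 F [-1.4 -0.3 -0.2] 44.2167
```

Run:
```python
from cart import *
for g,a,k in(([.473,-.275],-9.8,3),([.564,-.389],16.3,2),([.436,-.375],-25,1)):
    if do(g,np.radians(a),k): release(k)
    else: break
move_ptp([.44,-.045,.33],down(0)); sleep(.3)
w=capture("wrist"); cv2.imwrite("pics/w2.png",w["image"]); P=cloud(w)
m=(P[...,2]>.08)&(P[...,2]<.1)&(P[...,0]<.58)&(P[...,0]>.48)
n,lab,st,ce=cv2.connectedComponentsWithStats(m.astype(np.uint8))
for j in range(1,n):
    if st[j,4]>300: q=P[lab==j]; print(rect(q[:,:2]),np.percentile(q[:,2],[5,50,95]).round(4))
print([socket(k).round(4) for k in(1,2,3,4)],current_clock())
```

```text
cart 471.4 -275.0 -8.5 size 37.9 49.8 z 0.0718 1953
gap 0.05
socket 3 hit False z 0.0507 F [-0.3 -0.  -0.7] 53.725
cart 562.7 -388.1 16.3 size 49.8 38.1 z 0.0718 2005
gap 0.0498
socket 2 hit False z 0.0507 F [-1.5  1.1  0.7] 64.2833
cart 433.5 -375.8 -25.2 size 37.0 49.3 z 0.0719 1908
gap 0.0495
socket 1 hit False z 0.0506 F [ 0.1  0.6 -1.4] 75.175
(array([535. ,  35.4]), array([39.3, 50.4]), 87.2) [0.0839 0.0857 0.0871]
(array([532.6, -20.5]), array([36.9, 49.6]), 87.9) [0.0844 0.0859 0.0873]
(array([531.3, -73.3]), array([37.8, 49.3]), 87.9) [0.0843 0.0858 0.0872]
(array([ 529.6, -127.4]), array([38. , 50.5]), 87.6) [0.0841 0.0858 0.0872]
[array([0.5353, 0.0345]), array([ 0.5336, -0.0195]), array([ 0.532 , -0.0735]), array([ 0.5303, -0.1275])] 78.0833
```

View pics/w2.png

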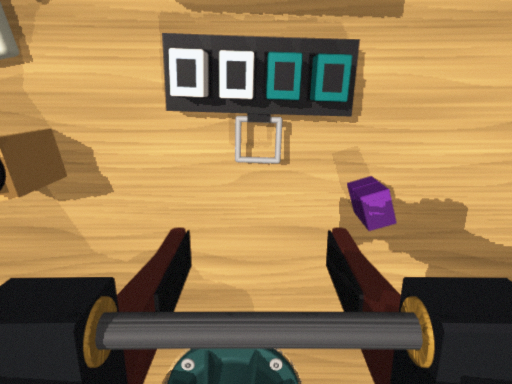

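All four cartridges are home (tops at 86 mm, within 1.5 mm of the sockets; whites at columns 188/236, teals at 284/332). Now pushing the paddle right.

```bash
sed -i 's/at(.012,.08)/at(.018,.08)/' paddle.py
python3 - <<'E'
from h import *
move_ptp([.53,.20,.35],down(np.radians(10.7)+np.pi))
E
python3 paddle.py -1
python3 - <<'E'
from loc import *
q=down(np.radians(10.7)+np.pi); move_ptp([.42,.1,.40],down(np.pi/2)); sleep(.4)
c=capture("side"); s=capture("scene")
a=cv2.resize(c["image"][140:330,180:400],(0,0),fx=2.5,fy=2.5); b=cv2.imread("pics/pad-1.png"); b=cv2.resize(b[90:300,120:360],(0,0),fx=1.04,fy=1.04)
h=min(a.shape[0],600); cv2.imwrite("pics/fin.png",np.hstack([a,np.vstack([b,np.zeros((a.shape[0]-b.shape[0],b.shape[1],3),np.uint8)])]))
for k in(c,s):
    P=cloud(k); d=np.hypot(P[...,0]-.43,P[...,1]-.275)
    t=P[(d<.045)&(P[...,2]>.178)&(P[...,2]<.195)]; print("handle top",rect(t[:,:2]),t[:,2].max().round(4))
    d=np.hypot(P[...,0]-.5955,P[...,1]-.3318); t=P[(d<.04)&(P[...,2]>.09)&(P[...,2]<.105)]; print("paddle top",rect(t[:,:2]))
print(current_clock())
E
```

```text
stop True d 0.008137036359317881 F along -2.2601298579393667 85.2417
F -3.2063162521692457
88.2917
handle top (array([433.2, 275.7]), array([28.2, 25.5]), 41.6) 0.1869
paddle top (array([596. , 332.3]), array([32. , 11.4]), 6.9)
handle top (array([433.7, 275.3]), array([24.3, 26.4]), 21.7) 0.1859
paddle top (array([596.2, 332.2]), array([26.6, 10.8]), 9.8)
90.125
```

View pics/fin.png

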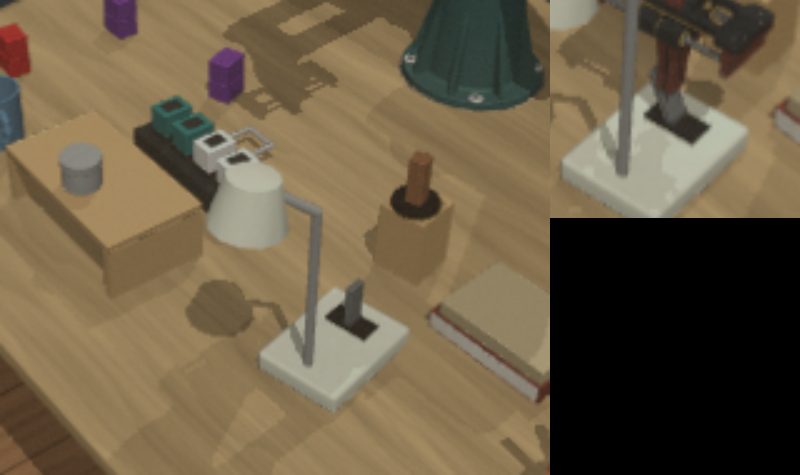

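Run:
```python
from loc import *
import pickle
def proj(c,X):
    X=np.array(c["R"])@np.array(X)+np.array(c["t"]); s=X[:2]/X[2]; s=s*(1+c["k1"]*(s@s)); K=np.array(c["intrinsics"]); return K[0,0]*s[0]+K[0,2],K[1,1]*s[1]+K[1,2]
c=pickle.load(open("/tmp/side0.pkl","rb"))
th=np.radians(10.7); n=np.array([-np.sin(th),np.cos(th)]); x=np.array([np.cos(th),np.sin(th)])
im=cv2.imread("pics/pad-1.png"); im=cv2.resize(im[140:230,180:300],(0,0),fx=5,fy=5,interpolation=cv2.INTER_CUBIC)
for l,col in((-.3,(0,0,255)),(-.45,(0,255,0))):
  for e in(-.013,.013):
    p=np.array([.5955,.3318])+n*.064*np.sin(l)+x*e
    u,v=proj(c,[*p,.034+.064*np.cos(l)]); u,v=(u-240)*3,(v-200)*3; print(l,e,u,v)
    cv2.circle(im,(int((u-180)*5),int((v-140)*5)),5,col,-1)
cv2.imwrite("pics/chk.png",im)
for t in("0","new"):
  for nme in("scene","side"):
    k=pickle.load(open(f"/tmp/{nme}0.pkl","rb")) if t=="0" else capture(nme)
    P=cloud(k); d=np.hypot(P[...,0]-.43,P[...,1]-.275)
    q=P[(d<.034)&(P[...,2]>.104)&(P[...,2]<.119)&(d>.0185)]
    A=np.c_[q[:,:2]-[.43,.275],np.ones(len(q))]; s=np.linalg.lstsq(A,q[:,2],rcond=None)[0]
    print(t,nme,len(q),s.round(4), [P[(d<.04)&(P[...,2]>a)&(P[...,2]<a+.02)].mean(0).round(4)[:2] for a in(.125,.145,.165)])
```

```text
-0.3 -0.013 235.9159326701121 149.7722981601091
-0.3 0.013 220.80243854126053 162.86060276222906
-0.45 -0.013 228.75478108314104 148.43046504178656
-0.45 0.013 213.63165372228553 161.44659781752057
0 scene 131 [-0.0309  0.0041  0.1111] [array([0.4362, 0.2703]), array([0.4365, 0.2697]), array([0.4317, 0.273 ])]
0 side 150 [-0.048  -0.0323  0.1126] [array([0.4347, 0.28  ]), array([0.4343, 0.2801]), array([0.4306, 0.2761])]
new scene 111 [-0.0115 -0.0031  0.1116] [array([0.4391, 0.27  ]), array([0.4395, 0.271 ]), array([0.4358, 0.2735])]
new side 125 [-0.024  -0.022   0.1129] [array([0.4373, 0.2804]), array([0.4374, 0.2801]), array([0.4356, 0.278 ])]
```

View pics/chk.png

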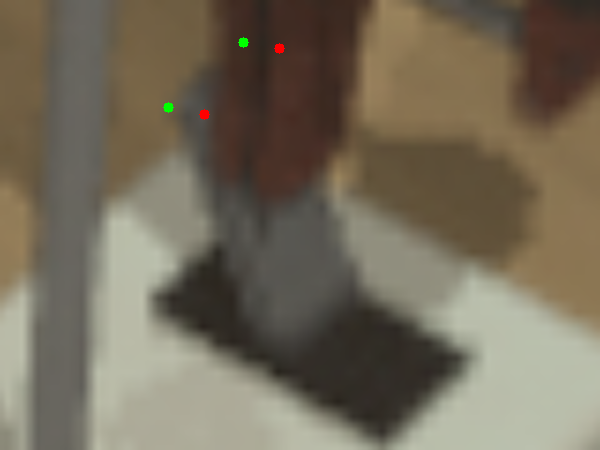

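Hook is upright. The right lean reads about 0.34 from the picture, which is marginal, so I'll push again a little further for certainty.

```bash
sed -e 's/at(.018,.08),q,.03,contact_N=6/at(.0125,.08),q,.03,contact_N=18/' -e 's/pad%d/pad2%d/' paddle.py > paddle2.py
python3 - <<'E'
from h import *
move_ptp([.53,.20,.38],down(np.radians(10.7)+np.pi))
E
python3 paddle2.py -1
python3 - <<'E'
import cv2
im=cv2.imread("pics/pad2-1.png"); im=cv2.resize(im[140:230,180:300],(0,0),fx=5,fy=5,interpolation=cv2.INTER_CUBIC)
for p,c in(((279,49),(0,0,255)),((204,114),(0,0,255)),((243,42),(0,255,0)),((168,107),(0,255,0))): cv2.circle(im,p,5,c,-1)
cv2.imwrite("pics/chk2.png",im)
E
```

```text
stop False d 0.00877175455122385 F along -13.737244673464605 96.0417
F -13.436929614198501
99.1333
```

View pics/chk2.png

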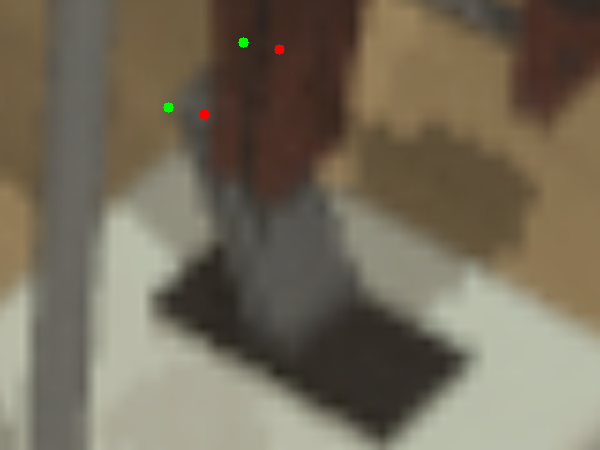

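The force reached 13.7 N with the arm held short of its target, so the paddle was on its end stop. It has been released and the arm is clear.

Run:
```python
from h import *
move_ptp([.42,.1,.40],down(np.pi/2)); sleep(.5)
c=capture("scene"); P=cloud(c); d=np.hypot(P[...,0]-.5955,P[...,1]-.3318); t=P[(d<.04)&(P[...,2]>.09)&(P[...,2]<.105)]; print(t.mean(0),np.median(P[(P[...,2]>.08)&(P[...,2]<.1)&(P[...,0]<.57)&(P[...,0]>.5)&(abs(P[...,1]+.045)<.12)][:,2]))
print(close_job(),current_clock())
```

```text
[0.596278   0.33155191 0.09463423] 0.08481694020235946
the job is handed in; nothing more can be done
the job is handed in; nothing more can be done
```

Job handed in: lamp paddle held left then, at the end, right; organizer fully out; all four cartridges home in their sockets; hook upright in its holder. The grader returned no verdict, so this rests on my own camera and force checks.

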